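Check three pots back into the store

TASK

Check three pots back in by lightly pressing the blue button on each one's pad down with the fingertips until it stays down: first the yellow jug's, then the dark grey pot's, then the red-striped pot's, in that order. Leave the button of the broken terracotta bowl alone, press gently, and do not move, tip or lift any of the pots.

Things in the scene. Friction and masses are not known exactly. Their poses are not given: they have to be found in the camera images.
- jug: The yellow-ochre glazed jug with one loop handle and two olive rings round its belly: 84 mm across the belly (handle reaches 60 mm from the axis), 95 mm high. Loose, stands on its own check-in pad. Origin: centre of its underside, z up.
- jug_pad: White check-in pad, fixed to the table, that carries the yellow-ochre glazed jug: 240 mm (its x) x 115 mm (its y), 24 mm thick, lying flat. Origin: centre of its underside. The pot stands on a round grey felt spot at -55 mm along the pad's x, the button is at +75 mm along it (the end away from the robot). All four pads look alike and stand in a rough row across the table, in any order.
- jug_button_top (a point): Centre of the top face of that pad's blue round button, 40 mm in diameter; it goes down with the button. Untouched it is 44 mm above the table (20 mm proud of the pad), fully down 32 mm above the table (8 mm proud).
- jug_button (a joint): How far that button is pushed down, m: 0 untouched, 0.012 at its stop; counts as pressed from 0.008. It gives way under a steady 3 to 4 N, has no spring and stays where it is left. Its blue cap is sprung (3 N per mm, up to 6 mm): it sinks 1 mm before the button moves, more against the stop, and springs back. Button and pad take at most 20 N.
- dark: The dark grey, nearly black round pot without handle: 92 mm across the belly, 90 mm high. Loose, stands on its own check-in pad. Origin: centre of its underside, z up.
- dark_pad: White check-in pad, fixed to the table, that carries the dark grey pot: 240 mm (its x) x 115 mm (its y), 24 mm thick, lying flat. Origin: centre of its underside. The pot stands on a round grey felt spot at -55 mm along the pad's x, the button is at +75 mm along it (the end away from the robot). All four pads look alike and stand in a rough row across the table, in any order.
- dark_button_top (a point): Centre of the top face of that pad's blue round button, 40 mm in diameter; it goes down with the button. Untouched it is 44 mm above the table (20 mm proud of the pad), fully down 32 mm above the table (8 mm proud).
- dark_button (a joint): How far that button is pushed down, m: 0 untouched, 0.012 at its stop; counts as pressed from 0.008. It gives way under a steady 3 to 4 N, has no spring and stays where it is left. Its blue cap is sprung (3 N per mm, up to 6 mm): it sinks 1 mm before the button moves, more against the stop, and springs back. Button and pad take at most 20 N.
- striped: The cream pot with upright dark-red stripes, no handle: 88 mm across the belly, 100 mm high. Loose, stands on its own check-in pad. Origin: centre of its underside, z up.
- striped_pad: White check-in pad, fixed to the table, that carries the cream pot: 240 mm (its x) x 115 mm (its y), 24 mm thick, lying flat. Origin: centre of its underside. The pot stands on a round grey felt spot at -55 mm along the pad's x, the button is at +75 mm along it (the end away from the robot). All four pads look alike and stand in a rough row across the table, in any order.
- striped_button_top (a point): Centre of the top face of that pad's blue round button, 40 mm in diameter; it goes down with the button. Untouched it is 44 mm above the table (20 mm proud of the pad), fully down 32 mm above the table (8 mm proud).
- striped_button (a joint): How far that button is pushed down, m: 0 untouched, 0.012 at its stop; counts as pressed from 0.008. It gives way under a steady 3 to 4 N, has no spring and stays where it is left. Its blue cap is sprung (3 N per mm, up to 6 mm): it sinks 1 mm before the button moves, more against the stop, and springs back. Button and pad take at most 20 N.
- bowl: The small broken terracotta bowl with a jagged, partly missing wall: 96 mm across, up to 69 mm high. Loose, stands on its own check-in pad. Origin: centre of its underside, z up.
- bowl_pad: White check-in pad, fixed to the table, that carries the small broken terracotta bowl: 240 mm (its x) x 115 mm (its y), 24 mm thick, lying flat. Origin: centre of its underside. The pot stands on a round grey felt spot at -55 mm along the pad's x, the button is at +75 mm along it (the end away from the robot). All four pads look alike and stand in a rough row across the table, in any order.
- bowl_button_top (a point): Centre of the top face of that pad's blue round button, 40 mm in diameter; it goes down with the button. Untouched it is 44 mm above the table (20 mm proud of the pad), fully down 32 mm above the table (8 mm proud).
- bowl_button (a joint): How far that button is pushed down, m: 0 untouched, 0.012 at its stop; counts as pressed from 0.008. It gives way under a steady 3 to 4 N, has no spring and stays where it is left. Its blue cap is sprung (3 N per mm, up to 6 mm): it sinks 1 mm before the button moves, more against the stop, and springs back. Button and pad take at most 20 N.
Not all that is in view belongs to the job. Leave any pink look-alike of the dark alone. Leave any pink look-alike of the jug alone.

How it is judged:
On the way, in this order (a step that is already met when the one before it is completed fails the run):
1. the yellow jug's button is down, the other three still up (value of joint jug_button above 0.008 m and value of joint each of dark_button, striped_button, bowl_button below 0.003 m), for 0.1 s.
2. then the dark grey pot's button is down too, the striped pot's and the bowl's still up (value of joint each of jug_button, dark_button above 0.008 m and value of joint each of striped_button, bowl_button below 0.003 m), for 0.1 s.
3. then the striped pot's button is down too, the bowl's still up (value of joint each of jug_button, dark_button, striped_button above 0.008 m and value of joint bowl_button below 0.003 m), for 0.1 s.
At the end, for the whole second after the job is handed in: The buttons of the jug, the dark pot and the striped pot are each down by more than 8 mm, the bowl's by less than 3 mm; all four pots stand still and upright (within 0.15 rad) within 15 mm of where they were (all of step 3 and distance of each of jug, dark, striped, bowl from where it was at the start of the episode below 0.015 m and angle between each of jug, dark, striped, bowl's own z axis and vertical below 0.15 rad and linear speed of each of jug, dark, striped, bowl below 0.02 m/s); the robot touches nothing.
It fails at once if the bowl's button is pressed (3 mm or more) (value of joint bowl_button above 0.003 m).
It fails at once if a button or its pad is pushed with more than 20 N (contact force between any of the fingers, the arm and jug_pad above 20 N or contact force between any of the fingers, the arm and dark_pad above 20 N or contact force between any of the fingers, the arm and striped_pad above 20 N or contact force between any of the fingers, the arm and bowl_pad above 20 N).
It fails at once if a pot is shifted or lifted by more than 15 mm, or tipped by more than 0.25 rad (distance of any of jug, dark, striped, bowl from where it was at the start of the episode above 0.015 m or angle between any of jug, dark, striped, bowl's own z axis and vertical above 0.25 rad).
It also fails if it takes over 64 s, if anything falls off the work surface, if the arm or the gripper's body presses on something with over 40 N, if the wrist force passes 120 N, or if a joint passes its speed limit or range.

ROBOT

A 7-joint arm with a two-finger parallel gripper is mounted at the origin on the work surface. World frame = base frame: x ahead of the robot, y to its left, z up, the work surface at z = 0. Lengths are in m, angles in rad, forces in N, time in s.
With the tool pointing down it reaches from about 0.375 to 0.925 m from the base axis. Payload 3.1 kg.
Tool frame: the origin (TCP) lies midway between the tips of the shut fingers; the grasp point (between the pads) lies 19 mm behind it; z points along the fingers, y is the line along which they close (so a half turn about z gives the same grasp; the last joint's range is limited). The gripper opens to 85 mm and grips with 20 to 120 N. Pads are 22 mm wide; open, the fingers measure 114 mm over their backs; the gripper's body (76 mm by 85 mm) begins 54 mm behind the grasp point. The pads swing forward as they close: fully open they stand 13 mm farther back than shut.
Start: joints at [1.015, 0.383, 0.044, 1.598, -0.018, 1.161, -0.05], TCP at [0.287, -0.583, 0.231] pointing down, gripper open.
Joint ranges: [-2.61, 2.61], [-0.41, 2.15], [-1.48, 1.57], [0, 2.5], [-1.57, 4.71], [0.05, 1.97], [-2.85, 2.85]. Speed limits (rad/s): [2.79, 2.79, 3.14, 3.14, 3.14, 3.14, 3.14].

INTERFACE

Orientations are given as [roll, pitch, yaw] about the fixed x, y, z axes, in that order (R = Rz(yaw) Ry(pitch) Rx(roll)).
In Python, from cell import env, cams gives the robot as it stands.
- The arm moves only by the tool drive_tool, never from a script. Its argument "deltas" is a list of rows, each an object with "claw": the opening, from -1 (shut) to 1 (fully open); "offset": the shift along the tool's x, y, z as a fraction of full scale, a list of three; "turn": the turn about the tool's z as a fraction of full scale. A call has 1 to 8 rows; each row is the pose to reach, as a shift and turn from the pose commanded when the call began, along the tool's axes at that moment; what a row does not reach only later rows make up. Full scale, the value 1, is 150 mm for a shift and 60 degrees for a turn. A row lasts 1/12 s, in which the tool goes at most 41.7 mm and 7.16 degrees, less where a joint would pass 70% of its speed; a pose out of reach is approached as far as the arm can. A call with a number of a shift or a turn outside -1 to 1 is refused whole. A call with a gripper value outside its range is refused whole. The fingers move at their own pace and stop on an object; "grip_force" is the grip in N (left out, the last holds). Time passes only in rows, so rows that repeat a pose let the fingers close. It gives the time, the measured TCP pose, the force, the opening and the grip force at its end, in the units of the state.
- env.get_state(): the state, without advancing time (a new reading comes with each control period).
- cams.get_image(name): name is "side" or "top"; returns a dict with "frame" (400x640x3 uint8, blue, green, red), "depth" (400x640 float32, m along the optical axis (not along the pixel's ray), 0 where there is no reading), "fx", "fy", "cx", "cy" (pixels), "xyz" and "orientation" of the camera in the world. Camera axes: x right, y down, z forward; pixel columns grow to the right and rows downward; lengths in m; the calibration is good to about 2 mm. A picture is of the moment at which its call begins.
- env.close_job(): hands the job in; it is judged then, once.
The state is a dict: "clock": time; "joint_positions": joint angles; "joint_vel": joint speeds; "effort": joint torques, N m; "ee_pos": TCP position; "eef_rot": TCP orientation; "wrist_force": force on the tool from outside, world axes, zero at the start; "moment": the same for the moment, N m; "opening": finger opening in m; "grip_force": force on a finger pad.
Only numpy, scipy, OpenCV 4.12 (cv2) and the standard library are available. Lean on these libraries where they do the work, as an engineer would, in place of code of your own. Each camera call takes 0.05 s, during which the arm holds its last target. There are 200 camera calls.

## Working session

There is one attempt and no reset: what is moved stays moved. The work goes in short steps, Python scripts to look and compute and a tool call to move; the robot and the scene stay as the last step left them, time stands still between calls to the robot, and variables do not carry over. Pictures are saved under pics/ and viewed, at most 10 in all, crops included, and the job is handed in when it is done.

Besides the shell and the picture viewer there is one more tool, called after "Call:" as name(argument=value, ...) on one line, values as JSON. drive_tool: Moves the arm, as the interface text tells. Shift numbers are shares of 150 mm and turn numbers shares of 60 degrees, none past 1 either way. Its arguments: {"type":"object","properties":{"deltas":{"type":"array"},"grip_force":{"type":"number"}},"required":["deltas"]}

```bash
mkdir -p pics
cat > h.py <<'E'
import numpy as np, cv2
from scipy.spatial.transform import Rotation as R
from cell import env, cams
def cloud(im):
    d=im["depth"]; v,u=np.indices(d.shape)
    p=np.stack([(u-im["cx"])/im["fx"]*d,(v-im["cy"])/im["fy"]*d,d],-1)
    return p@R.from_euler("xyz",im["orientation"]).as_matrix().T+np.array(im["xyz"])
E
python3 - <<'E'
from h import *
for n in("top","side"):
    im=cams.get_image(n); cv2.imwrite(f"pics/{n}0.png",im["frame"])
    print(n,im["xyz"],im["orientation"],im["fx"])
    P=cloud(im); f=im["frame"].astype(int)
    hsv=cv2.cvtColor(im["frame"],cv2.COLOR_BGR2HSV)
    m=cv2.inRange(hsv,(95,120,50),(130,255,255))
    k,l,s,c=cv2.connectedComponentsWithStats(m)
    for i in range(1,k):
        if s[i,4]>40:
            q=P[(l==i)&(im["depth"]>0)]
            q=q[(q[:,2]>.038)&(q[:,2]<.05)]
            if len(q): print(c[i].round(),s[i,4],len(q),q.mean(0).round(4),np.ptp(q,axis=0).round(3),((q.max(0)+q.min(0))/2).round(4))
print(env.get_state())
E
```

```text
top [ 0.29443064 -0.04608258  1.01966186] [-2.97662171 -0.03053228 -1.57544721] 389.2116786649377
[184. 154.] 199 184 [0.5746 0.2776 0.0439] [0.037 0.038 0.011] [0.5744 0.2779 0.0439]
[398. 164.] 184 169 [ 0.55   -0.2757  0.0444] [0.038 0.035 0.01 ] [ 0.5497 -0.2757  0.0433]
[256. 168.] 198 190 [0.5363 0.0926 0.0441] [0.039 0.036 0.011] [0.5369 0.0925 0.0437]
[330. 174.] 188 179 [ 0.5229 -0.0977  0.0439] [0.038 0.036 0.011] [ 0.5225 -0.0975  0.0443]
side [0.29741082 0.85756102 0.66992667] [-2.15877954 -0.01627501 -2.98632824] 431.49856366009
[294. 163.] 92 70 [ 0.5502 -0.2699  0.0432] [0.035 0.04  0.01 ] [ 0.5509 -0.2725  0.0429]
[290. 194.] 88 88 [ 0.5229 -0.0941  0.0436] [0.036 0.039 0.006] [ 0.5233 -0.0949  0.0437]
[267. 237.] 135 135 [0.5365 0.0968 0.0434] [0.036 0.038 0.008] [0.5362 0.0958 0.0427]
[223. 292.] 229 218 [0.5753 0.2828 0.0436] [0.036 0.039 0.006] [0.5755 0.2822 0.0432]
{'clock': 0.1, 'joint_positions': array([ 1.01522744,  0.3837408 ,  0.04383461,  1.59944574, -0.0179173 ,
        1.16121665, -0.04985083]), 'joint_vel': array([ 6.41257473e-04, -9.76394958e-04, -5.64902084e-04, -2.55377026e-03,
       -5.36339264e-05,  9.38222395e-04,  1.58346953e-04]), 'effort': array([ 3.00180815e-03, -4.34724712e+01,  1.02955319e+00, -2.50453001e+01,
        1.08459784e-02,  5.46894866e-03, -1.28614550e-05]), 'ee_pos': array([ 0.28688364, -0.58229096,  0.23000745]), 'eef_rot': array([-3.13917693e+00,  1.09429123e-04,  4.57892554e-01]), 'wrist_force': array([ 0.40918025, -0.46397625, -0.26221666]), 'moment': array([ 0.03211598, -0.07313628, -0.00344011]), 'grip_force': 0.0, 'opening': 0.08521466504273362}
```

View pics/top0.png

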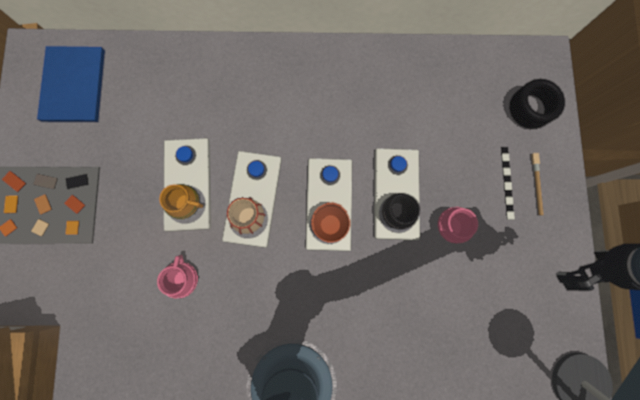

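View pics/side0.png

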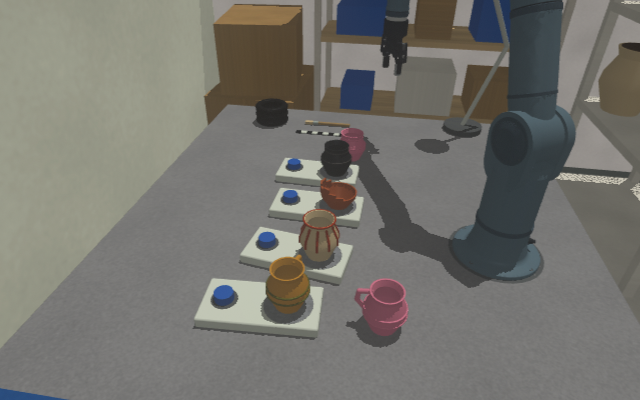

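The row, left to right in the top image, is jug (button at px 184,154), striped (256,168), bowl (330,174) and dark (398,164). The pink look-alikes are at (178,278) and (458,224). First I'll shut the fingers and turn to yaw 0, so the tool axes are x = world x, y = −world y and z down.

Call:
drive_tool(deltas=[{"claw": -1,"offset": [0,0,0],"turn": 0.11},{"claw": -1,"offset": [0,0,0],"turn": 0.22},{"claw": -1,"offset": [0,0,0],"turn": 0.33},{"claw": -1,"offset": [0,0,0],"turn": 0.437},{"claw": -1,"offset": [0,0,0],"turn": 0.437},{"claw": -1,"offset": [0,0,0],"turn": 0.437}])

```text
clock: 0.6
ee_pos: [0.2872, -0.5826, 0.2306]
eef_rot: [-3.141, 0.001, 0.003]
wrist_force: [0.8, 0.3, 0.1]
opening: 0.0122
grip_force: 0.0
```

Call:
drive_tool(deltas=[{"claw": -1,"offset": [0.96,-0.96,0],"turn": 0},{"claw": -1,"offset": [0.96,-0.96,0],"turn": 0},{"claw": -1,"offset": [0.96,-0.96,0],"turn": 0},{"claw": -1,"offset": [0.96,-0.96,0],"turn": 0},{"claw": -1,"offset": [0.96,-0.96,0],"turn": 0},{"claw": -1,"offset": [0.96,-0.96,0],"turn": 0}])

```text
clock: 1.1
ee_pos: [0.4408, -0.4288, 0.2311]
eef_rot: [-3.135, -0.006, 0.019]
wrist_force: [0.9, 1.5, -1.3]
opening: -0.0002
grip_force: 0.0
```

Call:
drive_tool(deltas=[{"claw": -1,"offset": [0.96,-0.96,0],"turn": 0},{"claw": -1,"offset": [0.96,-0.96,0],"turn": 0},{"claw": -1,"offset": [0.96,-0.96,0],"turn": 0},{"claw": -1,"offset": [0.96,-0.96,0],"turn": 0},{"claw": -1,"offset": [0.96,-0.96,0],"turn": 0},{"claw": -1,"offset": [0.96,-0.96,0],"turn": 0}])

```text
clock: 1.6
ee_pos: [0.5828, -0.2832, 0.2311]
eef_rot: [-3.134, -0.005, 0.018]
wrist_force: [1.8, 2.4, -0.9]
opening: 0.0001
grip_force: 0.0
```

Call:
drive_tool(deltas=[{"claw": -1,"offset": [0,-0.96,0],"turn": 0},{"claw": -1,"offset": [0,-0.96,0],"turn": 0},{"claw": -1,"offset": [0,-0.96,0],"turn": 0},{"claw": -1,"offset": [0,-0.96,0],"turn": 0},{"claw": -1,"offset": [0,-0.96,0],"turn": 0}])

```text
clock: 2.02
ee_pos: [0.5758, -0.1423, 0.2312]
eef_rot: [-3.137, -0.0, 0.014]
wrist_force: [0.4, 0.4, 0.2]
opening: -0.0001
grip_force: 0.0
```

Call:
drive_tool(deltas=[{"claw": -1,"offset": [0,-0.96,0],"turn": 0},{"claw": -1,"offset": [0,-0.96,0],"turn": 0},{"claw": -1,"offset": [0,-0.96,0],"turn": 0},{"claw": -1,"offset": [0,-0.96,0],"turn": 0},{"claw": -1,"offset": [0,-0.96,0],"turn": 0}])

```text
clock: 2.43
ee_pos: [0.575, 0.0003, 0.2314]
eef_rot: [-3.138, -0.0, 0.013]
wrist_force: [0.7, 0.8, 0.2]
opening: -0.0001
grip_force: 0.0
```

Call:
drive_tool(deltas=[{"claw": -1,"offset": [0,-0.96,0],"turn": 0},{"claw": -1,"offset": [0,-0.96,0],"turn": 0},{"claw": -1,"offset": [0,-0.96,0],"turn": 0},{"claw": -1,"offset": [0,-0.96,0],"turn": 0},{"claw": -1,"offset": [0,-0.96,0],"turn": 0}])

```text
clock: 2.85
ee_pos: [0.5744, 0.1435, 0.2315]
eef_rot: [-3.138, -0.0, 0.011]
wrist_force: [-0.3, 1.7, -0.3]
opening: 0.0001
grip_force: 0.0
```

Call:
drive_tool(deltas=[{"claw": -1,"offset": [0,-0.96,0],"turn": 0},{"claw": -1,"offset": [0,-0.96,0],"turn": 0},{"claw": -1,"offset": [0,-0.96,0],"turn": 0},{"claw": -1,"offset": [0,-0.96,0],"turn": 0},{"claw": -1,"offset": [0,-0.96,0],"turn": 0},{"claw": -1,"offset": [0,-0.96,0],"turn": 0}])

```text
clock: 3.35
ee_pos: [0.5757, 0.2802, 0.2308]
eef_rot: [3.14, 0.0, 0.002]
wrist_force: [-0.6, -1.9, -0.5]
opening: -0.0001
grip_force: 0.0
```

Call:
drive_tool(deltas=[{"claw": -1,"offset": [0,0,0.25],"turn": 0},{"claw": -1,"offset": [0,0,0.5],"turn": 0},{"claw": -1,"offset": [0,0,0.75],"turn": 0},{"claw": -1,"offset": [0,0,0.9],"turn": 0},{"claw": -1,"offset": [0,0,1.0],"turn": 0},{"claw": -1,"offset": [0,0,1.0],"turn": 0},{"claw": -1,"offset": [0,0,1.0],"turn": 0}])

```text
clock: 3.93
ee_pos: [0.5759, 0.2766, 0.0802]
eef_rot: [3.138, 0.002, -0.004]
wrist_force: [-0.3, 0.6, 0.9]
opening: -0.0
grip_force: 0.0
```

Run:
```python
from h import *
im=cams.get_image("side"); cv2.imwrite("pics/s1.png",cv2.resize(im["frame"][180:350,150:390],None,fx=3,fy=3))
s=env.get_state(); print(s["ee_pos"],s["wrist_force"])
```

```text
[0.57691406 0.27816818 0.08190407] [ 0.73196323  0.4061653  -0.14500841]
```

View pics/s1.png

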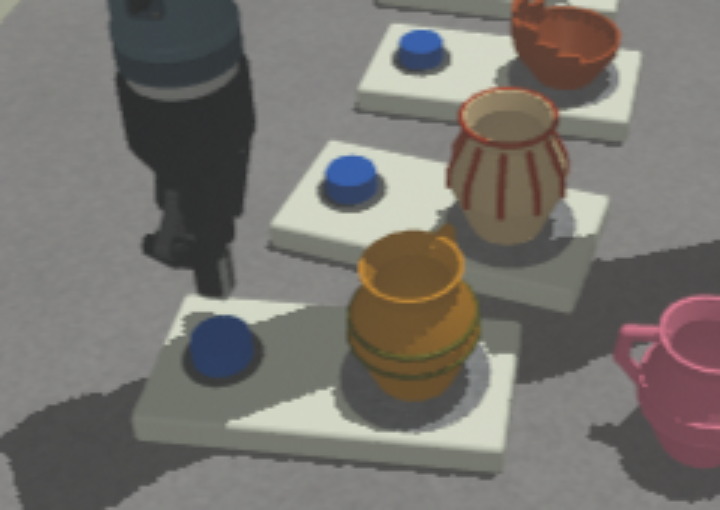

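The fingertips are centred over the jug's button (crop 222,348), about 37 mm up. I'll press slowly.

Call:
drive_tool(deltas=[{"claw": -1,"offset": [0,0,0.1],"turn": 0},{"claw": -1,"offset": [0,0,0.2],"turn": 0},{"claw": -1,"offset": [0,0,0.24],"turn": 0},{"claw": -1,"offset": [0,0,0.26],"turn": 0},{"claw": -1,"offset": [0,0,0.27],"turn": 0},{"claw": -1,"offset": [0,0,0.28],"turn": 0},{"claw": -1,"offset": [0,0,0.28],"turn": 0}])

```text
clock: 4.57
ee_pos: [0.5749, 0.2807, 0.0393]
eef_rot: [3.141, 0.0, 0.0]
wrist_force: [-1.4, -0.5, 2.4]
opening: -0.0001
grip_force: 0.9
```

Call:
drive_tool(deltas=[{"claw": -1,"offset": [0,0,0.007],"turn": 0},{"claw": -1,"offset": [0,0,0.014],"turn": 0},{"claw": -1,"offset": [0,0,0.02],"turn": 0},{"claw": -1,"offset": [0,0,0.027],"turn": 0},{"claw": -1,"offset": [0,0,0.027],"turn": 0},{"claw": -1,"offset": [0,0,0.027],"turn": 0}])

```text
clock: 5.07
ee_pos: [0.5753, 0.2811, 0.0353]
eef_rot: [-3.141, -0.0, 0.0]
wrist_force: [-1.6, -1.2, 2.5]
opening: 0.0001
grip_force: 1.1
```

Call:
drive_tool(deltas=[{"claw": -1,"offset": [0,0,0.007],"turn": 0},{"claw": -1,"offset": [0,0,0.014],"turn": 0},{"claw": -1,"offset": [0,0,0.02],"turn": 0},{"claw": -1,"offset": [0,0,0.02],"turn": 0},{"claw": -1,"offset": [0,0,0.02],"turn": 0}])

```text
clock: 5.48
ee_pos: [0.5753, 0.2812, 0.0322]
eef_rot: [-3.141, -0.0, 0.0]
wrist_force: [-0.5, -0.1, 2.0]
opening: 0.0
grip_force: 1.0
```

Call:
drive_tool(deltas=[{"claw": -1,"offset": [0,0,0.006],"turn": 0},{"claw": -1,"offset": [0,0,0.012],"turn": 0},{"claw": -1,"offset": [0,0,0.012],"turn": 0},{"claw": -1,"offset": [0,0,0.012],"turn": 0}])

```text
clock: 5.82
ee_pos: [0.5753, 0.2812, 0.0307]
eef_rot: [-3.141, -0.0, 0.0]
wrist_force: [-1.8, -0.5, 5.1]
opening: -0.0
grip_force: 2.0
```

The force is rising at z ≈ 0.031, so the button is at its stop. I'll lift and check.

Call:
drive_tool(deltas=[{"claw": -1,"offset": [0,0,-0.1],"turn": 0},{"claw": -1,"offset": [0,0,-0.4],"turn": 0},{"claw": -1,"offset": [0,0,-0.7],"turn": 0},{"claw": -1,"offset": [0,0,-1.0],"turn": 0},{"claw": -1,"offset": [0,0,-1.0],"turn": 0},{"claw": -1,"offset": [0,0,-1.0],"turn": 0}])

```text
clock: 6.32
ee_pos: [0.5784, 0.2836, 0.1872]
eef_rot: [-3.136, -0.011, 0.0]
wrist_force: [0.3, 0.0, 0.2]
opening: -0.0
grip_force: 0.0
```

Call:
drive_tool(deltas=[{"claw": -1,"offset": [-0.16,0.925,0],"turn": 0},{"claw": -1,"offset": [-0.16,0.925,0],"turn": 0},{"claw": -1,"offset": [-0.16,0.925,0],"turn": 0},{"claw": -1,"offset": [-0.16,0.925,0],"turn": 0},{"claw": -1,"offset": [-0.16,0.925,0],"turn": 0}])

```text
clock: 6.73
ee_pos: [0.5498, 0.1342, 0.1785]
eef_rot: [3.136, 0.004, -0.009]
wrist_force: [0.5, -0.3, -0.3]
opening: 0.0002
grip_force: 0.0
```

```bash
cat >> h.py <<'E'
def buttons():
  for n in("top","side"):
    im=cams.get_image(n); P=cloud(im)
    m=cv2.inRange(cv2.cvtColor(im["frame"],cv2.COLOR_BGR2HSV),(95,120,40),(130,255,255))>0
    for k,c in dict(jug=(.575,.280),striped=(.536,.094),bowl=(.523,-.096),dark=(.55,-.274)).items():
        q=P[m&(im["depth"]>0)&(np.hypot(P[...,0]-c[0],P[...,1]-c[1])<.013)]
        print(n,k,len(q),np.median(q[:,2]).round(4) if len(q) else None)
E
python3 -c "
from h import *
buttons(); s=env.get_state(); print(s['ee_pos'])"
```

```text
top jug 0 None
top striped 81 0.0439
top bowl 79 0.0443
top dark 76 0.0446
side jug 105 0.0318
side striped 64 0.0438
side bowl 39 0.044
side dark 28 0.0433
[0.55031372 0.14132177 0.17942792]
```

The jug's button is fully down (32 mm) and the others are still up. Next is the dark pot.

Call:
drive_tool(deltas=[{"claw": -1,"offset": [0,0.925,0],"turn": 0},{"claw": -1,"offset": [0,0.925,0],"turn": 0},{"claw": -1,"offset": [0,0.925,0],"turn": 0},{"claw": -1,"offset": [0,0.925,0],"turn": 0},{"claw": -1,"offset": [0,0.925,0],"turn": 0}])

```text
clock: 7.25
ee_pos: [0.5512, -0.001, 0.1797]
eef_rot: [3.14, 0.001, -0.006]
wrist_force: [-0.3, -0.9, 0.5]
opening: 0.0005
grip_force: 0.0
```

Call:
drive_tool(deltas=[{"claw": -1,"offset": [0,0.925,0],"turn": 0},{"claw": -1,"offset": [0,0.925,0],"turn": 0},{"claw": -1,"offset": [0,0.925,0],"turn": 0},{"claw": -1,"offset": [0,0.925,0],"turn": 0},{"claw": -1,"offset": [0,0.925,0],"turn": 0}])

```text
clock: 7.67
ee_pos: [0.5515, -0.1387, 0.1799]
eef_rot: [3.14, 0.0, -0.005]
wrist_force: [1.1, -0.3, -0.2]
opening: -0.0001
grip_force: 0.0
```

Call:
drive_tool(deltas=[{"claw": -1,"offset": [0,0.925,0],"turn": 0},{"claw": -1,"offset": [0,0.925,0],"turn": 0},{"claw": -1,"offset": [0,0.925,0],"turn": 0},{"claw": -1,"offset": [0,0.925,0],"turn": 0},{"claw": -1,"offset": [0,0.925,0],"turn": 0},{"claw": -1,"offset": [0,0.925,0],"turn": 0},{"claw": -1,"offset": [0,0.925,0],"turn": 0}])

```text
clock: 8.25
ee_pos: [0.553, -0.2691, 0.1799]
eef_rot: [-3.138, -0.0, 0.006]
wrist_force: [0.6, 0.0, -0.8]
opening: -0.0002
grip_force: 0.0
```

Now down by 130 mm to about z = 0.05, shifting 2 mm in −x and 3 mm in −y on the way.

Call:
drive_tool(deltas=[{"claw": -1,"offset": [-0.01,0.01,0.25],"turn": 0},{"claw": -1,"offset": [-0.01,0.01,0.5],"turn": 0},{"claw": -1,"offset": [-0.01,0.01,0.7],"turn": 0},{"claw": -1,"offset": [-0.01,0.01,0.8],"turn": 0},{"claw": -1,"offset": [-0.01,0.01,0.85],"turn": 0},{"claw": -1,"offset": [-0.01,0.01,0.86],"turn": 0},{"claw": -1,"offset": [-0.01,0.01,0.86],"turn": 0},{"claw": -1,"offset": [-0.01,0.01,0.86],"turn": 0}])

```text
clock: 8.92
ee_pos: [0.5517, -0.2748, 0.0532]
eef_rot: [3.141, -0.003, 0.002]
wrist_force: [-0.1, -0.6, 0.1]
opening: 0.0001
grip_force: 0.0
```

Call:
drive_tool(deltas=[{"claw": -1,"offset": [0,0,0.03],"turn": 0},{"claw": -1,"offset": [0,0,0.05],"turn": 0},{"claw": -1,"offset": [0,0,0.065],"turn": 0},{"claw": -1,"offset": [0,0,0.08],"turn": 0},{"claw": -1,"offset": [0,0,0.09],"turn": 0},{"claw": -1,"offset": [0,0,0.1],"turn": 0},{"claw": -1,"offset": [0,0,0.1],"turn": 0},{"claw": -1,"offset": [0,0,0.1],"turn": 0}])

```text
clock: 9.58
ee_pos: [0.5505, -0.2759, 0.0368]
eef_rot: [3.141, -0.002, 0.0]
wrist_force: [1.2, -0.5, 2.1]
opening: 0.0003
grip_force: 1.0
```

Call:
drive_tool(deltas=[{"claw": -1,"offset": [0,0,0.01],"turn": 0},{"claw": -1,"offset": [0,0,0.02],"turn": 0},{"claw": -1,"offset": [0,0,0.03],"turn": 0},{"claw": -1,"offset": [0,0,0.038],"turn": 0},{"claw": -1,"offset": [0,0,0.038],"turn": 0},{"claw": -1,"offset": [0,0,0.038],"turn": 0}])

```text
clock: 10.08
ee_pos: [0.5503, -0.2758, 0.031]
eef_rot: [3.141, -0.001, 0.0]
wrist_force: [2.0, -1.6, 3.7]
opening: 0.0001
grip_force: 1.6
```

Call:
drive_tool(deltas=[{"claw": -1,"offset": [0,0,-0.1],"turn": 0},{"claw": -1,"offset": [0,0,-0.4],"turn": 0},{"claw": -1,"offset": [0,0,-0.7],"turn": 0},{"claw": -1,"offset": [0,0,-1.0],"turn": 0},{"claw": -1,"offset": [0,0,-1.0],"turn": 0},{"claw": -1,"offset": [0,0,-1.0],"turn": 0}])

```text
clock: 10.58
ee_pos: [0.5514, -0.2764, 0.1849]
eef_rot: [3.139, -0.005, -0.0]
wrist_force: [-0.2, -0.6, -0.4]
opening: -0.0
grip_force: 0.0
```

Call:
drive_tool(deltas=[{"claw": -1,"offset": [-0.09,-0.82,0],"turn": 0},{"claw": -1,"offset": [-0.09,-0.82,0],"turn": 0},{"claw": -1,"offset": [-0.09,-0.82,0],"turn": 0},{"claw": -1,"offset": [-0.09,-0.82,0],"turn": 0},{"claw": -1,"offset": [-0.09,-0.82,0],"turn": 0}])

```text
clock: 11.0
ee_pos: [0.5336, -0.1477, 0.1778]
eef_rot: [-3.139, 0.007, 0.008]
wrist_force: [0.7, -1.8, 0.2]
opening: -0.0003
grip_force: 0.0
```

```bash
python3 -c "
from h import *
buttons(); s=env.get_state(); print(s['ee_pos'])"
```

```text
top jug 74 0.0326
top striped 80 0.0444
top bowl 76 0.0446
top dark 0 None
side jug 97 0.0318
side striped 60 0.0436
side bowl 39 0.044
side dark 26 0.0317
[ 0.53416186 -0.15273777  0.17858049]
```

The dark pot's button is down too. Next is the striped pot.

Call:
drive_tool(deltas=[{"claw": -1,"offset": [0.01,-0.82,0],"turn": 0},{"claw": -1,"offset": [0.01,-0.82,0],"turn": 0},{"claw": -1,"offset": [0.01,-0.82,0],"turn": 0},{"claw": -1,"offset": [0.01,-0.82,0],"turn": 0},{"claw": -1,"offset": [0.01,-0.82,0],"turn": 0}])

```text
clock: 11.52
ee_pos: [0.5372, -0.0277, 0.1798]
eef_rot: [-3.141, 0.002, 0.004]
wrist_force: [0.5, 0.1, 0.4]
opening: 0.0
grip_force: 0.0
```

Call:
drive_tool(deltas=[{"claw": -1,"offset": [0,-0.82,0],"turn": 0},{"claw": -1,"offset": [0,-0.82,0],"turn": 0},{"claw": -1,"offset": [0,-0.82,0],"turn": 0},{"claw": -1,"offset": [0,-0.82,0],"turn": 0},{"claw": -1,"offset": [0,-0.82,0],"turn": 0},{"claw": -1,"offset": [0,-0.82,0],"turn": 0},{"claw": -1,"offset": [0,-0.82,0],"turn": 0}])

```text
clock: 12.1
ee_pos: [0.538, 0.0896, 0.18]
eef_rot: [3.14, 0.001, -0.005]
wrist_force: [-0.3, -0.4, -0.7]
opening: -0.0002
grip_force: 0.0
```

Call:
drive_tool(deltas=[{"claw": -1,"offset": [-0.01,-0.01,0.25],"turn": 0},{"claw": -1,"offset": [-0.01,-0.01,0.5],"turn": 0},{"claw": -1,"offset": [-0.01,-0.01,0.7],"turn": 0},{"claw": -1,"offset": [-0.01,-0.01,0.8],"turn": 0},{"claw": -1,"offset": [-0.01,-0.01,0.85],"turn": 0},{"claw": -1,"offset": [-0.01,-0.01,0.86],"turn": 0},{"claw": -1,"offset": [-0.01,-0.01,0.86],"turn": 0},{"claw": -1,"offset": [-0.01,-0.01,0.86],"turn": 0}])

```text
clock: 12.77
ee_pos: [0.5378, 0.0944, 0.0531]
eef_rot: [-3.141, -0.003, -0.001]
wrist_force: [-0.6, -0.6, 0.3]
opening: 0.0001
grip_force: 0.0
```

Call:
drive_tool(deltas=[{"claw": -1,"offset": [0,0,0.03],"turn": 0},{"claw": -1,"offset": [0,0,0.05],"turn": 0},{"claw": -1,"offset": [0,0,0.065],"turn": 0},{"claw": -1,"offset": [0,0,0.08],"turn": 0},{"claw": -1,"offset": [0,0,0.09],"turn": 0},{"claw": -1,"offset": [0,0,0.1],"turn": 0},{"claw": -1,"offset": [0,0,0.1],"turn": 0},{"claw": -1,"offset": [0,0,0.1],"turn": 0}])

```text
clock: 13.43
ee_pos: [0.537, 0.0951, 0.037]
eef_rot: [-3.141, -0.002, 0.0]
wrist_force: [2.3, -0.1, 2.1]
opening: -0.0001
grip_force: 1.0
```

Call:
drive_tool(deltas=[{"claw": -1,"offset": [0,0,0.01],"turn": 0},{"claw": -1,"offset": [0,0,0.02],"turn": 0},{"claw": -1,"offset": [0,0,0.03],"turn": 0},{"claw": -1,"offset": [0,0,0.038],"turn": 0},{"claw": -1,"offset": [0,0,0.038],"turn": 0},{"claw": -1,"offset": [0,0,0.038],"turn": 0}])

```text
clock: 13.93
ee_pos: [0.5367, 0.0951, 0.0312]
eef_rot: [-3.141, -0.001, 0.0]
wrist_force: [2.6, 0.3, 2.5]
opening: 0.0001
grip_force: 1.3
```

Call:
drive_tool(deltas=[{"claw": -1,"offset": [0,0,-0.1],"turn": 0},{"claw": -1,"offset": [0,0,-0.4],"turn": 0},{"claw": -1,"offset": [0,0,-0.7],"turn": 0},{"claw": -1,"offset": [0,0,-1.0],"turn": 0},{"claw": -1,"offset": [0,0,-1.0],"turn": 0},{"claw": -1,"offset": [0,0,-1.0],"turn": 0},{"claw": -1,"offset": [0,0,-1.0],"turn": 0}])

```text
clock: 14.52
ee_pos: [0.5349, 0.0949, 0.1805]
eef_rot: [3.141, 0.002, 0.0]
wrist_force: [0.1, -0.7, -0.7]
opening: -0.0001
grip_force: 0.0
```

```bash
python3 -c "
from h import *
buttons(); cv2.imwrite('pics/s9.png',cams.get_image('side')['frame']); s=env.get_state(); print(s['ee_pos'])"
```

```text
top jug 56 0.032
top striped 1 0.0286
top bowl 80 0.0447
top dark 73 0.0326
side jug 98 0.0319
side striped 63 0.0314
side bowl 43 0.0439
side dark 29 0.0313
[0.53366263 0.09446558 0.17818802]
```

View pics/s9.png

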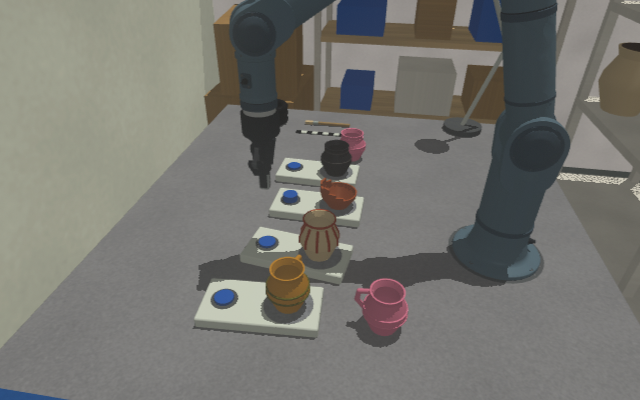

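The three buttons are down (px 224,298; 267,242; 294,166), and the bowl's (290,197) is still up. All the pots are where they were, and the arm is clear.

```bash
python3 -c "
from h import *
print(env.close_job())"
```

```text
the job is handed in; nothing more can be done
None
```

I pressed the jug, dark grey and striped pots' buttons fully down in that order and handed the job in at about 15 s; the bowl's button is still up and no pot appears to have moved (no verdict was returned).

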